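# Refit a roller's axle and its retaining clip on the packing-bench roller track

## Robot

A 6-joint arm with a two-finger parallel gripper is mounted at the origin on the work surface. World frame = base frame: x ahead of the robot, y to its left, z up, the work surface at z = 0. Lengths are in m, angles in rad, forces in N, time in s.
With the tool pointing down it reaches from about 0.35 to 0.725 m from the base axis. Payload 6 kg.
Tool frame: the origin (TCP) lies at the very end of the fingers, on their centre line; the grasp point (between the pads) lies 19 mm behind it; z points along the fingers, x is the direction in which the jaws open and shut, and the axes are right-handed (so a half turn about z gives the same grasp; the last joint's range is limited). The gripper opens to 85 mm and grips with 20 to 120 N. Pads are 22 mm wide; open, the fingers measure 114 mm over their backs; the gripper's body (76 mm by 85 mm) begins 54 mm behind the grasp point. The pads swing forward as they close: fully open they stand 13 mm farther back than shut.
Start: joints at [1.463, 0.04, 0.085, 0, -1.615, -0.334], TCP at [0.257, 0.542, 0.231] pointing down, gripper open.
Joint ranges: [-2.56, 2.56], [-1.29, 2.01], [-1.08, 1.49], [-3.29, 1.98], [-2.81, -0.18], [-2.99, 2.99]. Speed limits (rad/s): [2.57, 2.57, 3.01, 3.14, 3.14, 3.14].

## Interface

Orientations are given as a rotation vector (axis times angle).
In Python, from workcell import state, capture, camera_params, finish_job gives the robot as it stands.
- The arm moves only by the tool servo_tool, never from a script. Its argument "motion" is a list of rows, each an object of numbers: "tx", "ty", "tz": the shift along the tool's x, y, z in mm; "ax", "ay", "az": the turn, a rotation vector about the tool's x, y, z in rad. In form: [{"tx": .., "ty": .., "tz": .., "ax": .., "ay": .., "az": ..}, ...]. A call has 1 to 20 rows; each row is the pose to reach, as a shift and turn from the pose commanded when the call began, along the tool's axes at that moment; what a row does not reach only later rows make up. A row lasts 1/12 s, in which the tool goes at most 41.7 mm and 7.16 degrees, less where a joint would pass 70% of its speed; a pose out of reach is approached as far as the arm can. A call with a gripper value outside its range is refused whole. "gripper" is the finger opening in mm, from 0 to 85.4, set as the call begins (left out, the last holds). The fingers move at their own pace and stop on an object; the grip force is fixed at half the most. Time passes only in rows, so rows that repeat a pose let the fingers close. It gives the time, the measured TCP pose, the force and the opening at its end, in the units of the state.
- state(): the state, without advancing time (a new reading comes with each control period).
- capture(name): name is "side" or "top" or "wrist"; returns the picture (384x512x3 uint8, red, green, blue); there is no depth.
- camera_params(name): a dict with "vertical_fov" (degrees; the focal length in pixels is half the picture's height over the tangent of half this angle, whatever the lens; pixels are square), "cx", "cy" (the principal point, pixels), "eye" and "attitude" of the camera in the world; the wrist camera has in their place "tool_from_camera" (4x4, takes a point from camera to tool coordinates, whose origin is the TCP and whose axes are the tool frame's). Camera axes: x right, y down, z forward; pixel columns grow to the right and rows downward; lengths in m; the calibration is good to about 2 mm. A picture is of the moment at which its call begins: read the wrist's pose just before it. camera_params takes no time and is no camera call.
- finish_job(): hands the job in, once; it reports no verdict.
The state is a dict: "time_s": time; "q": joint angles; "qd": joint speeds; "joint_torque": joint torques, N m; "tcp_pos": TCP position; "eef_rot": TCP orientation; "wrist_force": force on the tool from outside, world axes, zero at the start; "wrist_torque": the same for the moment, N m; "opening": finger opening in m.
Only numpy, scipy, OpenCV 4.12 (cv2) and the standard library are available. Lean on these libraries where they do the work, as an engineer would, in place of code of your own. Each camera call takes 0.05 s, during which the arm holds its last target. There are 200 camera calls.

## Task

The brass axle of the middle roller has worked its way out of the roller track. Push it fully home, then take the green-tabbed retaining clip from the black holder, press it straight down over the groove at the axle's free end until it snaps fully home, and let go of it. Find the groove by feel and press no harder than the clip needs, never forcing it; leave the grey clip, the peppers and the screwdriver as they are.

Things in the scene. Friction and masses are not known exactly. Their poses are not given: they have to be found in the camera images.
- axle_head (a point): Centre of the outer end face of the middle roller's brass axle's head (30 mm diameter, 8 mm thick) at the track's right (-y) side, 85 mm up. Axes: y along the axle to its free end, z up. Pushing this face along +y slides the axle home. Shaft 20 mm diameter, ending at the left side in a groove 5.5 mm wide with a 15 mm floor, then a 12 mm long, 20 mm collar.
- axle (a joint): How far the axle stands out of its home place towards the head end, in m: 0 = home, the head hard against the right-hand rail (a dead stop); 0.011 to 0.017 at the start. It slides against 5 N of friction and stays where left. The groove, then wholly or partly in the left rail, was cut by hand: its centre lies anywhere from 213 to 223 mm from the head's face and must be found by feel.
- clip_tab (a point): Centre of the green thumb tab of the loose retaining clip, where to hold it: 18 mm wide (x), 8 mm thick (y), 38 mm tall (z), so 19 mm of it above and below this point. Axes: x across the two jaws, y through the clip (to lie along the axle), z up. The clip stands upright, mouth down, in a slot of the holder and lifts straight out; it may be fitted either way round.
- clip_bore (a point): Centre of the clip's bore, 38 mm below clip_tab, same axes; on the axle's centre line when seated. Two sprung jaws of square-edged steel strip, 4 mm thick along y, lie round the 15 mm groove floor. Throat 9.8 mm wide, 7 mm below this point. Over the groove they first touch with this point 14 mm above the axle's centre line; on the full shaft at 18 mm, and cannot go on.
- clip_mouth (a point): Middle of the clip's flared mouth, 13 mm below clip_bore (jaw ends 15 mm below it), same axes; 18 mm clear between the tips. Pushed down in the groove, the jaws resist with 4 to 8 N until clip_bore is some 8 mm above the axle's centre line; then the clip snaps, pulling itself down with like force, and stops dead with its saddle on the groove floor. Over 20 N against the axle spoils it.
- holder: Black slotted plastic block, fixed to the bench, 60 x 85 x 23 mm (x, y, z), origin under its centre. Two slots at y = +22 and -22 mm, each 35 mm long (x), 4.8 mm wide (y) and 18 mm deep; the green clip stands in one, the grey one in the other.
- track: Short roller track with blue rails, fixed, 340 mm long (x), 200 mm over the rails (y), origin under its centre. Three 50 mm rollers, axles along y, 100 mm apart, 85 mm up; the middle one has the brass axle. Rails' tops are at 100 mm, rollers' at 110. Axle home: the groove's centre is 5 to 15 mm outside the left rail. The two steel axles have their green-tabbed clips on already, as a pattern.
- big_clip: Bystander: loose clip with a grey tab, same form but for a thicker shaft, in the holder's other slot; origin at its bore, 23 mm above the bench.
- pepper_a: Bystander: loose green bell pepper, about 62 mm wide and 75 mm tall, standing on the bench; origin under it.
- pepper_b: Bystander: another loose green bell pepper of the same size.
- screwdriver: Bystander: loose screwdriver with black and yellow handle, about 180 mm long, lying on the bench; origin under its middle.

How it is judged:
By the outcome, as a careful person would: the job done as asked, in the order asked, and still so for the second after the job is handed in, with the robot touching nothing.
It also fails if it takes over 72 s, if anything falls off the work surface, if the arm or the gripper's body presses on something with over 40 N, if the wrist force passes 120 N, or if a joint passes its speed limit or range.

## Working session

There is one attempt and no reset: what is moved stays moved. The work goes in short steps, Python scripts to look and compute and a tool call to move; the robot and the scene stay as the last step left them, time stands still between calls to the robot, and variables do not carry over. Pictures are saved under pics/ and viewed, about 8 in all and at most 12, crops included, and the job is handed in when it is done.

Besides the shell and the picture viewer there is one more tool, called after "Emit:" as name([rows], argument=value, ...), one row to a line, values as JSON. servo_tool: Moves the arm, as the interface text tells. Its arguments: {"type":"object","properties":{"motion":{"type":"array","items":{"type":"object","properties":{"tx":{"type":"number"},"ty":{"type":"number"},"tz":{"type":"number"},"ax":{"type":"number"},"ay":{"type":"number"},"az":{"type":"number"}}}},"gripper":{"type":"number"}},"required":["motion"]}

```bash
mkdir -p pics
cat > h.py <<'E'
import numpy as np, cv2
from scipy.spatial.transform import Rotation as R
from workcell import state, capture, camera_params, finish_job
def save(n,f,crop=None,s=1):
    im=capture(n); cv2.imwrite('pics/raw_'+f,im[:,:,::-1])
    o=im[:,:,::-1]
    if crop: a,b,c,d=crop; o=o[b:d,a:c]
    o=cv2.resize(o,None,fx=s,fy=s,interpolation=cv2.INTER_CUBIC); cv2.imwrite('pics/'+f,o); return im
E
python3 - <<'E'
from h import *
s=state(); print({k:np.round(v,3).tolist() for k,v in s.items()})
for n in("side","top","wrist"): print(n,camera_params(n))
a=save("side","r_s.png");b=save("top","r_t.png")
cv2.imwrite('pics/both.png',cv2.resize(np.vstack([a,b])[:,:,::-1],None,fx=.78,fy=.78))
E
```

```text
{'time_s': 0.0, 'q': [1.463, 0.041, 0.084, -0.001, -1.615, -0.334], 'qd': [-0.001, 0.003, -0.002, -0.001, -0.001, -0.0], 'joint_torque': [-0.001, -36.821, 34.741, 6.932, -0.006, 0.0], 'tcp_pos': [0.256, 0.542, 0.23], 'eef_rot': [1.68, -2.653, 0.002], 'wrist_force': [0.67, 0.113, -0.401], 'wrist_torque': [-0.04, -0.021, 0.009], 'opening': 0.085}
side {'vertical_fov': 53.656355422170755, 'cx': 253.4728746327898, 'cy': 190.59296998585546, 'eye': array([ 0.34224169, -0.62611481,  0.65741027]), 'attitude': array([-2.25282194,  0.44468321, -0.22100725])}
top {'vertical_fov': 51.77642988032274, 'cx': 251.88343310128704, 'cy': 182.63356917800178, 'eye': array([ 0.42381273, -0.0299205 ,  0.99603934]), 'attitude': array([-2.11333357,  2.12682837, -0.1698581 ])}
wrist {'vertical_fov': 63.89437344259634, 'cx': 252.80097753530976, 'cy': 188.59998356859205, 'tool_from_camera': array([[ 9.99999502e-01,  9.96674984e-04, -5.37747009e-05,
         3.68255432e-04],
       [-9.41402398e-04,  9.59704219e-01,  2.81010544e-01,
        -7.13539908e-02],
       [ 3.31683987e-04, -2.81010353e-01,  9.59704679e-01,
        -1.41860574e-01],
       [ 0.00000000e+00,  0.00000000e+00,  0.00000000e+00,
         1.00000000e+00]])}
```

View pics/both.png

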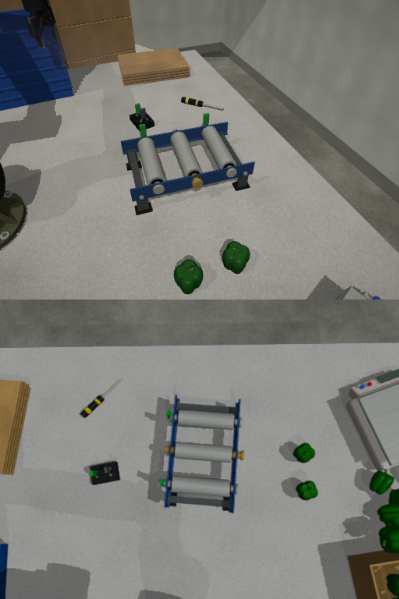

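The top view (lower) shows the track at about (204,455), brass head on the right at (240,455), holder at (104,472) and peppers to the right. Next, a zoom and ray casts.

```bash
cat >> h.py <<'E'
def ray(n,u,v,s=None):
    p=camera_params(n); f=192/np.tan(np.radians(p['vertical_fov'])/2)
    d=np.array([(u-p['cx'])/f,(v-p['cy'])/f,1.])
    if n=='wrist':
        T=p['tool_from_camera']; Q=R.from_rotvec(s['eef_rot']).as_matrix()
        return np.array(s['tcp_pos'])+Q@T[:3,3], Q@T[:3,:3]@d
    return np.array(p['eye']), R.from_rotvec(p['attitude']).as_matrix()@d
def onz(n,u,v,z,s=None):
    o,d=ray(n,u,v,s); return o+d*(z-o[2])/d[2]
def cross(a,b):
    (o1,d1),(o2,d2)=a,b; A=np.c_[d1,-d2]; t=np.linalg.lstsq(A,o2-o1,rcond=None)[0]
    p,q=o1+d1*t[0],o2+d2*t[1]; return (p+q)/2,np.linalg.norm(p-q)
def blobs(im,lo,hi,amin=8):
    m=cv2.inRange(cv2.cvtColor(im,cv2.COLOR_RGB2HSV),lo,hi)
    n,l,st,c=cv2.connectedComponentsWithStats(m)
    return [(np.round(c[i],1).tolist(),st[i].tolist()) for i in range(1,n) if st[i,4]>=amin]
E
python3 - <<'E'
from h import *
t=cv2.imread('pics/raw_r_t.png')[:,:,::-1]; s=cv2.imread('pics/raw_r_s.png')[:,:,::-1]
for n,im in(('top',t),('side',s)):
    for k,lo,hi in(('green',(45,120,40),(75,255,255)),('brass',(12,110,70),(28,255,255)),('blue',(105,130,40),(125,255,255))):
        print(n,k,[b for b in blobs(im,lo,hi,12)][:14])
a=cv2.resize(t[80:290,80:340],None,fx=2.5,fy=2.5,interpolation=cv2.INTER_CUBIC)
cv2.imwrite('pics/t2.png',a[:,:,::-1])
E
```

```text
top green [([216.0, 146.4], [214, 141, 5, 12, 48]), ([391.6, 196.1], [381, 185, 23, 24, 363]), ([119.7, 222.5], [116, 218, 9, 10, 71]), ([489.8, 234.1], [477, 218, 27, 32, 515]), ([207.2, 233.8], [205, 230, 6, 9, 44]), ([395.4, 244.6], [385, 233, 22, 24, 380]), ([502.0, 274.1], [488, 263, 24, 28, 428]), ([506.2, 307.8], [498, 294, 14, 31, 297]), ([492.4, 311.9], [490, 308, 6, 9, 38]), ([510.6, 369.6], [509, 359, 3, 23, 39])]
top brass [([14.2, 155.9], [0, 103, 39, 122, 3369]), ([127.0, 132.5], [125, 131, 5, 4, 12]), ([109.8, 139.2], [108, 137, 5, 5, 12]), ([114.7, 144.2], [112, 142, 6, 5, 19]), ([213.1, 191.6], [211, 188, 5, 8, 39]), ([221.0, 192.4], [220, 189, 3, 8, 21]), ([299.6, 198.8], [298, 195, 4, 8, 27]), ([308.8, 199.1], [305, 194, 8, 12, 67]), ([491.5, 356.1], [473, 334, 39, 50, 1163])]
top blue [([464.0, 111.1], [462, 109, 5, 5, 20]), ([219.6, 196.9], [211, 122, 19, 145, 657]), ([300.7, 203.2], [293, 128, 15, 146, 590]), ([3.6, 345.8], [0, 314, 10, 70, 567])]
side green [([176.5, 139.2], [173, 133, 7, 14, 79]), ([264.0, 152.2], [261, 145, 7, 16, 102]), ([182.6, 166.1], [178, 159, 10, 16, 119]), ([302.7, 328.5], [286, 310, 34, 41, 932]), ([241.0, 352.6], [223, 333, 37, 43, 1030])]
side brass [([13.5, 6.2], [0, 0, 31, 15, 378]), ([146.6, 47.7], [64, 0, 179, 110, 8776]), ([239.3, 128.6], [237, 125, 6, 8, 26]), ([252.0, 131.2], [250, 128, 5, 8, 20]), ([252.3, 234.2], [246, 227, 14, 15, 155])]
side blue [([36.2, 83.2], [0, 12, 94, 130, 8182]), ([77.2, 67.6], [75, 66, 5, 4, 14]), ([283.6, 163.2], [270, 157, 22, 16, 185]), ([248.4, 171.1], [231, 161, 36, 21, 352]), ([207.5, 178.8], [185, 168, 43, 22, 391]), ([166.5, 185.6], [155, 176, 29, 22, 300]), ([312.7, 216.6], [297, 208, 29, 20, 314]), ([274.5, 225.6], [253, 215, 45, 22, 498]), ([226.6, 236.5], [203, 225, 45, 25, 566]), ([182.7, 246.2], [167, 235, 36, 23, 442]), ([482.2, 381.8], [478, 380, 10, 4, 31])]
```

View pics/t2.png

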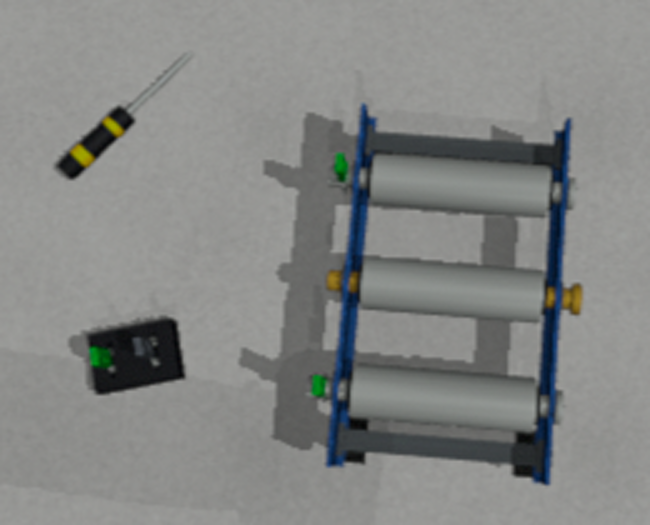

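Run:
```python
from h import *
P=lambda x:np.round(x,4).tolist()
def c(a,b): p,e=cross(ray('top',*a),ray('side',*b)); return P(p),round(e,4)
print('clip tab',c((119.7,222.5),(182.6,166.1)))
print('tabfar',c((216,146.4),(264,152.2)),'tabnear',c((207.2,233.8),(176.5,139.2)))
print('head', c((308.8,199.1),(252.3,234.2)), P(onz('top',311.5,199.5,.085)))
print('collar',P(onz('top',212.5,191.6,.09)),P(onz('side',239.3,128.6,.085)))
t=cv2.imread('pics/raw_r_t.png')[:,:,::-1]
m=cv2.inRange(cv2.cvtColor(t,cv2.COLOR_RGB2HSV),(105,130,40),(125,255,255))
n,l,st,cc=cv2.connectedComponentsWithStats(m)
for i in range(1,n):
    if 500<st[i,4] and 200<cc[i,0]<310:
        ys,xs=np.where(l==i); q=np.array([onz('top',x,y,.1)[:2] for x,y in zip(xs,ys)])
        vx,vy,x0,y0=cv2.fitLine(q.astype(np.float32),2,0,.01,.01).ravel(); print('rail',P([x0,y0]),np.degrees(np.arctan2(vy,vx)), P(q.min(0)),P(q.max(0)))
for w in((88,335),(177,318),(185,378),(98,393)): print('holder',P(onz('top',80+w[0]/2.5,80+w[1]/2.5,.02)))
```

```text
clip tab ([0.5128, 0.3518, -0.084], np.float64(0.0058))
tabfar ([0.6677, 0.0677, 0.1169], np.float64(0.0009)) tabnear ([0.4625, 0.0743, 0.2006], np.float64(0.0022))
head ([0.5484, -0.1455, 0.0855], np.float64(0.0011)) [0.5469, -0.1517, 0.085]
collar [0.5664, 0.0777, 0.09] [0.6691, 0.2397, 0.085]
rail [0.5539000034332275, 0.05990000069141388] -4.763434 [0.3975, 0.0394] [0.7315, 0.078]
rail [0.538100004196167, -0.1251000016927719] -5.160766 [0.3816, -0.1444] [0.7146, -0.104]
holder [0.5228, 0.3279, 0.02]
holder [0.5392, 0.2395, 0.02]
holder [0.4797, 0.2292, 0.02]
holder [0.4655, 0.3147, 0.02]
```

```bash
cat >> h.py <<'E'
def go(p,ang=None):
    "print tool-frame shift (mm) and turn for world TCP target p, tool-x heading ang (deg), tool down"
    s=state(); Q=R.from_rotvec(s['eef_rot'])
    d=Q.inv().apply(np.array(p)-s['tcp_pos'])*1000
    a=np.radians(ang); X=np.array([np.cos(a),np.sin(a),0]); Z=np.array([0,0,-1.]); G=np.c_[X,np.cross(Z,X),Z]
    r=(Q.inv()*R.from_matrix(G)).as_rotvec()
    print('t',np.round(d,1),'a',np.round(r,4))
E
python3 - <<'E'
from h import *
P=lambda x:np.round(x,4).tolist()
def c(a,b): p,e=cross(ray('top',*a),ray('side',*b)); return P(p),round(e,4)
print('clip tab',c((119.7,222.5),(176.5,139.2)));print('near',c((207.2,233.8),(182.6,166.1)))
go((0.543,-0.195,0.231),175.1)
E
```

```text
clip tab ([0.4999, 0.3045, 0.0505], np.float64(0.0013))
near ([0.4681, 0.0848, 0.1182], np.float64(0.0007))
t [ 5.439e+02 -5.743e+02  3.000e-01] a [-1.1000e-03 -1.3000e-03  1.2146e+00]
```

Emit:
servo_tool([
  {"tx":40,"ty":-42,"az":0.1},
  {"tx":68,"ty":-72,"az":0.2},
  {"tx":95,"ty":-100,"az":0.3},
  {"tx":122,"ty":-129,"az":0.4},
  {"tx":150,"ty":-158,"az":0.5},
  {"tx":177,"ty":-187,"az":0.6},
  {"tx":204,"ty":-215,"az":0.7},
  {"tx":231,"ty":-244,"az":0.8},
  {"tx":258,"ty":-273,"az":0.9},
  {"tx":285,"ty":-301,"az":1.0},
  {"tx":313,"ty":-330,"az":1.1},
  {"tx":340,"ty":-359,"az":1.215},
  {"tx":367,"ty":-388,"az":1.215},
  {"tx":394,"ty":-416,"az":1.215},
  {"tx":421,"ty":-445,"az":1.215},
  {"tx":450,"ty":-475,"az":1.215},
  {"tx":480,"ty":-507,"az":1.215},
  {"tx":515,"ty":-543,"az":1.215},
  {"tx":544,"ty":-574,"az":1.215},
  {"tx":544,"ty":-574,"az":1.215},
], gripper=0)

```text
schema error: expected keys tx, ty, tz, ax, ay, az
```

Run:
```python
from h import *
s=state(); print(s['time_s'],s['tcp_pos'],s['eef_rot'],s['wrist_force'],s['opening'])
im=save('wrist','w1.png',s=1.4)
print(blobs(im,(12,110,70),(28,255,255),40)); go((0.543,-0.195,0.231),175.05)
```

```text
0.1 [0.25635694 0.54215976 0.23036351] [ 1.68011367e+00 -2.65307830e+00  1.50611241e-03] [0.08885142 0.97784506 1.13372991] 0.08497549827760066
[([15.2, 6.5], [0, 0, 36, 16, 196]), ([1.8, 236.3], [0, 230, 6, 12, 47]), ([7.6, 255.7], [0, 244, 20, 25, 294])]
t [ 5.439e+02 -5.743e+02  3.000e-01] a [-9.0000e-04 -1.1000e-03  1.2154e+00]
```

View pics/w1.png

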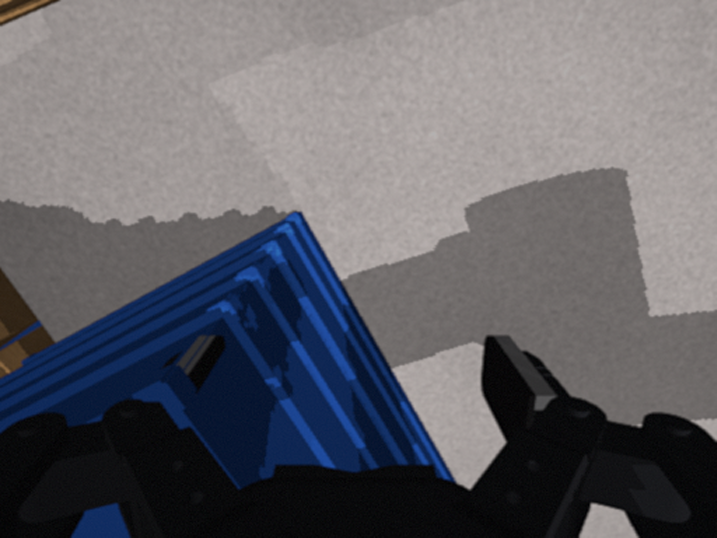

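The arm had not moved because every row needs all six keys. The picture shows only the start area: crate below, fingers at the bottom of the frame.

Emit:
servo_tool([
  {"tx":40,"ty":-42,"tz":0,"ax":0,"ay":0,"az":0.1},
  {"tx":68,"ty":-72,"tz":0,"ax":0,"ay":0,"az":0.2},
  {"tx":95,"ty":-100,"tz":0,"ax":0,"ay":0,"az":0.3},
  {"tx":122,"ty":-129,"tz":0,"ax":0,"ay":0,"az":0.4},
  {"tx":150,"ty":-158,"tz":0,"ax":0,"ay":0,"az":0.5},
  {"tx":177,"ty":-187,"tz":0,"ax":0,"ay":0,"az":0.6},
  {"tx":204,"ty":-215,"tz":0,"ax":0,"ay":0,"az":0.7},
  {"tx":231,"ty":-244,"tz":0,"ax":0,"ay":0,"az":0.8},
  {"tx":258,"ty":-273,"tz":0,"ax":0,"ay":0,"az":0.9},
  {"tx":285,"ty":-301,"tz":0,"ax":0,"ay":0,"az":1.0},
  {"tx":313,"ty":-330,"tz":0,"ax":0,"ay":0,"az":1.1},
  {"tx":340,"ty":-359,"tz":0,"ax":0,"ay":0,"az":1.215},
  {"tx":367,"ty":-388,"tz":0,"ax":0,"ay":0,"az":1.215},
  {"tx":394,"ty":-416,"tz":0,"ax":0,"ay":0,"az":1.215},
  {"tx":421,"ty":-445,"tz":0,"ax":0,"ay":0,"az":1.215},
  {"tx":450,"ty":-475,"tz":0,"ax":0,"ay":0,"az":1.215},
  {"tx":480,"ty":-507,"tz":0,"ax":0,"ay":0,"az":1.215},
  {"tx":515,"ty":-543,"tz":0,"ax":0,"ay":0,"az":1.215},
  {"tx":544,"ty":-574,"tz":0,"ax":0,"ay":0,"az":1.215},
  {"tx":544,"ty":-574,"tz":0,"ax":0,"ay":0,"az":1.215},
], gripper=0)

```text
time_s: 1.82
tcp_pos: [0.5431, -0.1993, 0.2296]
eef_rot: [-0.141, -3.136, 0.001]
wrist_force: [0.2, 0.6, -1.7]
opening: -0.0
```

Run:
```python
from h import *
s=state(); print(s['time_s'],s['tcp_pos'],s['wrist_force'])
im=save('wrist','w2.png',s=1.4)
print(blobs(im,(12,110,50),(28,255,255),40)); go((0.543,-0.195,0.072),175.05)
```

```text
1.8167 [ 0.54306304 -0.1992665   0.22956614] [ 0.1758992   0.57833074 -1.74182341]
[([251.0, 223.2], [237, 218, 29, 14, 250])]
t [ -0.2   4.1 157.3] a [-0.0009 -0.0034 -0.0042]
```

View pics/w2.png

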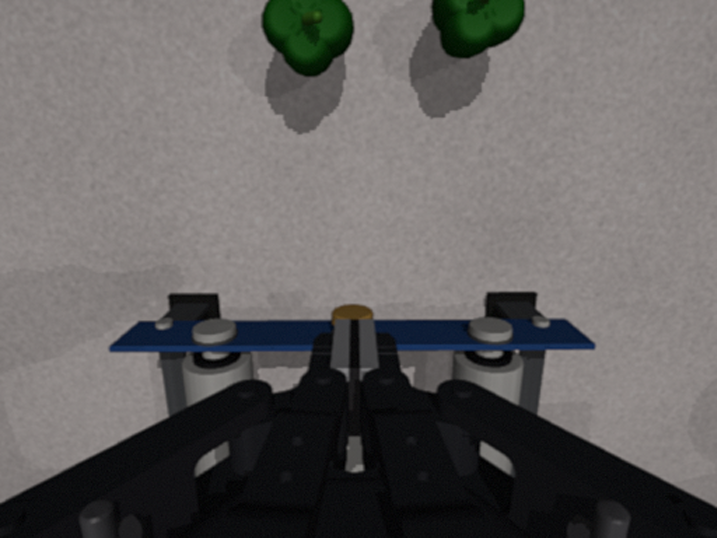

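Run:
```python
from h import *
s=state()
for v in(218,221,223):print(onz('wrist',251,v,.085,s))
print(onz('wrist',251,218,.07,s))
```

```text
[ 0.54785085 -0.15676534  0.085     ]
[ 0.54814348 -0.15356803  0.085     ]
[ 0.54833953 -0.15142608  0.085     ]
[ 0.54841068 -0.15082454  0.07      ]
```

Emit:
servo_tool([
  {"tx":0,"ty":0,"tz":35,"ax":0,"ay":0,"az":0},
  {"tx":0,"ty":0,"tz":70,"ax":0,"ay":0,"az":0},
  {"tx":0,"ty":0,"tz":105,"ax":0,"ay":0,"az":0},
  {"tx":0,"ty":0,"tz":135,"ax":0,"ay":0,"az":0},
  {"tx":0,"ty":0,"tz":155,"ax":0,"ay":0,"az":0},
  {"tx":0,"ty":0,"tz":157,"ax":0,"ay":0,"az":0},
  {"tx":0,"ty":0,"tz":157,"ax":0,"ay":0,"az":0},
])

```text
time_s: 2.45
tcp_pos: [0.542, -0.1945, 0.0734]
eef_rot: [-0.134, -3.136, 0.001]
wrist_force: [0.3, -0.7, 0.6]
opening: -0.0001
```

Emit:
servo_tool([
  {"tx":-2,"ty":10,"tz":0,"ax":0,"ay":0,"az":0},
  {"tx":-3,"ty":20,"tz":0,"ax":0,"ay":0,"az":0},
  {"tx":-3,"ty":26,"tz":0,"ax":0,"ay":0,"az":0},
  {"tx":-3,"ty":28,"tz":0,"ax":0,"ay":0,"az":0},
  {"tx":-3,"ty":30,"tz":0,"ax":0,"ay":0,"az":0},
  {"tx":-3,"ty":32,"tz":0,"ax":0,"ay":0,"az":0},
  {"tx":-3,"ty":34,"tz":0,"ax":0,"ay":0,"az":0},
  {"tx":-3,"ty":36,"tz":0,"ax":0,"ay":0,"az":0},
  {"tx":-3,"ty":36,"tz":0,"ax":0,"ay":0,"az":0},
])

```text
time_s: 3.2
tcp_pos: [0.5491, -0.1601, 0.075]
eef_rot: [0.136, 3.138, -0.003]
wrist_force: [1.1, -3.4, 1.3]
opening: 0.0
```

Contact. Continue in 1 mm rows.

Emit:
servo_tool([
  {"tx":0,"ty":1,"tz":0,"ax":0,"ay":0,"az":0},
  {"tx":0,"ty":2,"tz":0,"ax":0,"ay":0,"az":0},
  {"tx":0,"ty":3,"tz":0,"ax":0,"ay":0,"az":0},
  {"tx":0,"ty":4,"tz":0,"ax":0,"ay":0,"az":0},
  {"tx":0,"ty":5,"tz":0,"ax":0,"ay":0,"az":0},
  {"tx":0,"ty":6,"tz":0,"ax":0,"ay":0,"az":0},
  {"tx":0,"ty":7,"tz":0,"ax":0,"ay":0,"az":0},
  {"tx":0,"ty":8,"tz":0,"ax":0,"ay":0,"az":0},
  {"tx":0,"ty":8,"tz":0,"ax":0,"ay":0,"az":0},
])

```text
time_s: 3.95
tcp_pos: [0.5498, -0.1523, 0.075]
eef_rot: [0.136, 3.138, -0.003]
wrist_force: [0.7, -5.3, 1.8]
opening: -0.0004
```

Emit:
servo_tool([
  {"tx":0,"ty":1,"tz":0,"ax":0,"ay":0,"az":0},
  {"tx":0,"ty":2,"tz":0,"ax":0,"ay":0,"az":0},
  {"tx":0,"ty":2,"tz":0,"ax":0,"ay":0,"az":0},
])

```text
time_s: 4.2
tcp_pos: [0.5497, -0.1522, 0.0751]
eef_rot: [0.137, 3.138, -0.007]
wrist_force: [2.2, -13.0, -1.0]
opening: 0.0002
```

Emit:
servo_tool([
  {"tx":0,"ty":1,"tz":0,"ax":0,"ay":0,"az":0},
  {"tx":0,"ty":2,"tz":0,"ax":0,"ay":0,"az":0},
  {"tx":0,"ty":2,"tz":0,"ax":0,"ay":0,"az":0},
])

```text
time_s: 4.45
tcp_pos: [0.5497, -0.1522, 0.0751]
eef_rot: [0.139, 3.138, -0.012]
wrist_force: [3.4, -22.1, -2.8]
opening: -0.0001
```

Emit:
servo_tool([
  {"tx":0,"ty":1,"tz":0,"ax":0,"ay":0,"az":0},
  {"tx":0,"ty":1,"tz":0,"ax":0,"ay":0,"az":0},
])

```text
time_s: 4.62
tcp_pos: [0.5497, -0.1521, 0.0752]
eef_rot: [0.14, 3.138, -0.014]
wrist_force: [3.7, -25.7, -2.2]
opening: -0.0001
```

Emit:
servo_tool([
  {"tx":0,"ty":-15,"tz":0,"ax":0,"ay":0,"az":0},
  {"tx":0,"ty":-30,"tz":0,"ax":0,"ay":0,"az":0},
  {"tx":0,"ty":-30,"tz":-35,"ax":0,"ay":0,"az":0},
  {"tx":0,"ty":-30,"tz":-70,"ax":0,"ay":0,"az":0},
  {"tx":0,"ty":-30,"tz":-105,"ax":0,"ay":0,"az":0},
  {"tx":0,"ty":-30,"tz":-135,"ax":0,"ay":0,"az":0},
  {"tx":0,"ty":-30,"tz":-150,"ax":0,"ay":0,"az":0},
  {"tx":0,"ty":-30,"tz":-150,"ax":0,"ay":0,"az":0},
])

```text
time_s: 5.28
tcp_pos: [0.5488, -0.1764, 0.2294]
eef_rot: [0.135, 3.131, -0.001]
wrist_force: [0.8, -0.5, 0.2]
opening: -0.0002
```

Run:
```python
from h import *
s=state(); print(s['time_s'],s['tcp_pos'],s['wrist_force'])
go((0.49,0.345,0.21),191.5)
```

```text
5.2833 [ 0.54878581 -0.17640258  0.22935775] [ 0.84117623 -0.53459175  0.19537357]
t [103.6 514.4  18.6] a [-0.0011  0.0073 -0.2868]
```

Emit:
servo_tool([
  {"tx":8,"ty":38,"tz":0,"ax":0,"ay":0,"az":0},
  {"tx":16,"ty":76,"tz":0,"ax":0,"ay":0,"az":-0.03},
  {"tx":24,"ty":114,"tz":0,"ax":0,"ay":0,"az":-0.06},
  {"tx":31,"ty":152,"tz":0,"ax":0,"ay":0,"az":-0.09},
  {"tx":39,"ty":190,"tz":0,"ax":0,"ay":0,"az":-0.12},
  {"tx":46,"ty":228,"tz":0,"ax":0,"ay":0,"az":-0.15},
  {"tx":54,"ty":266,"tz":0,"ax":0,"ay":0,"az":-0.18},
  {"tx":62,"ty":304,"tz":0,"ax":0,"ay":0,"az":-0.21},
  {"tx":70,"ty":342,"tz":0,"ax":0,"ay":0,"az":-0.24},
  {"tx":78,"ty":380,"tz":0,"ax":0,"ay":0,"az":-0.27},
  {"tx":85,"ty":418,"tz":0,"ax":0,"ay":0,"az":-0.287},
  {"tx":92,"ty":456,"tz":5,"ax":0,"ay":0,"az":-0.287},
  {"tx":100,"ty":490,"tz":12,"ax":0,"ay":0,"az":-0.287},
  {"tx":104,"ty":514,"tz":18,"ax":0,"ay":0.007,"az":-0.287},
  {"tx":104,"ty":514,"tz":18,"ax":0,"ay":0.007,"az":-0.287},
  {"tx":104,"ty":514,"tz":18,"ax":0,"ay":0.007,"az":-0.287},
  {"tx":104,"ty":514,"tz":18,"ax":0,"ay":0.007,"az":-0.287},
], gripper=50)

```text
time_s: 6.7
tcp_pos: [0.4878, 0.3446, 0.2057]
eef_rot: [0.315, -3.118, 0.001]
wrist_force: [0.3, 0.0, 1.6]
opening: 0.0503
```

Run:
```python
from h import *
s=state(); print(s['time_s'],s['tcp_pos'],s['wrist_force'],s['opening'])
im=save('wrist','w3.png',s=1.4)
t=capture('top'); print('head top',blobs(t[180:220,290:330],(12,110,70),(28,255,255),5))
print(blobs(im,(45,120,40),(75,255,255),40))
```

```text
6.7 [0.48778726 0.34462162 0.20566063] [0.3015323  0.02673877 1.59585511] 0.05027219531704127
head top [([9.6, 18.8], [8, 15, 4, 8, 27]), ([15.9, 18.7], [15, 14, 3, 11, 28])]
[([247.1, 130.5], [237, 124, 21, 13, 243])]
```

View pics/w3.png

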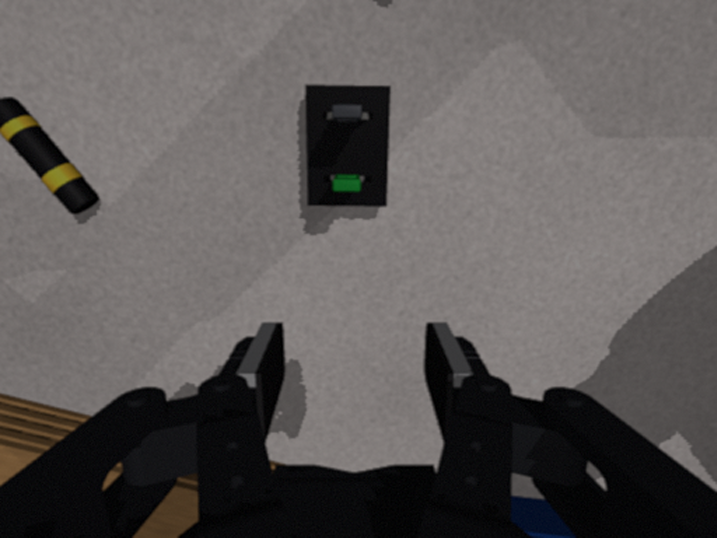

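Run:
```python
from h import *
s=state()
Q=R.from_rotvec(s['eef_rot'])
for v in(137,136.5):
    p=onz('wrist',247.1,v,.08,s); print('far top edge',p)
p=onz('wrist',247.1,123.5,.042,s); print('near low edge',p)
for u in(236.5,257.5): print('side',Q.inv().apply(onz('wrist',u,135,.08,s)-s['tcp_pos']))
c=[onz('wrist',u/1.4,v/1.4,.023,s) for u,v in((307,86),(390,86),(387,206),(308,206))]
print(np.round(c,4)); print('centre',np.mean(c,0))
```

```text
far top edge [0.49982157 0.30623134 0.08      ]
far top edge [0.49990516 0.30580972 0.08      ]
near low edge [0.50186488 0.29795186 0.042     ]
side [-0.01383815 -0.04128415  0.12647532]
side [ 0.00430809 -0.04128619  0.12659405]
[[0.5402 0.2462 0.023 ]
 [0.4831 0.2346 0.023 ]
 [0.4665 0.3174 0.023 ]
 [0.5251 0.3292 0.023 ]]
centre [0.50372082 0.28185043 0.023     ]
```

Run:
```python
from h import *
go((0.5007,0.302,0.10),191.5);go((0.5007,0.302,0.05),191.5)
```

```text
t [ -4.6 -43.9 106.5] a [ 0.0012 -0.0065 -0.0007]
t [ -4.9 -43.9 156.5] a [ 0.0012 -0.0065 -0.0007]
```

Emit:
servo_tool([
  {"tx":-3,"ty":-30,"tz":10,"ax":0,"ay":0,"az":0},
  {"tx":-5,"ty":-44,"tz":40,"ax":0,"ay":-0.006,"az":0},
  {"tx":-5,"ty":-44,"tz":75,"ax":0,"ay":-0.006,"az":0},
  {"tx":-5,"ty":-44,"tz":105,"ax":0,"ay":-0.006,"az":0},
  {"tx":-5,"ty":-44,"tz":130,"ax":0,"ay":-0.006,"az":0},
  {"tx":-5,"ty":-44,"tz":150,"ax":0,"ay":-0.006,"az":0},
  {"tx":-5,"ty":-44,"tz":156,"ax":0,"ay":-0.006,"az":0},
  {"tx":-5,"ty":-44,"tz":156,"ax":0,"ay":-0.006,"az":0},
  {"tx":-5,"ty":-44,"tz":156,"ax":0,"ay":-0.006,"az":0},
  {"tx":-5,"ty":-44,"tz":156,"ax":0,"ay":-0.006,"az":0},
])

```text
time_s: 7.63
tcp_pos: [0.5016, 0.3032, 0.0526]
eef_rot: [-0.315, 3.124, 0.004]
wrist_force: [-1.0, -0.8, 1.3]
opening: 0.05
```

Run:
```python
from h import *
s=state(); print(s['time_s'],s['tcp_pos'],s['wrist_force'],s['opening'])
im=save('wrist','w4.png',(130,150,380,384),2.6)
print(blobs(im,(45,120,40),(75,255,255),40)); go((0.5007,0.302,0.05),191.5)
```

```text
7.6333 [0.50160742 0.30323242 0.05256886] [-1.0470133  -0.76396723  1.27602415] 0.04995654547710347
[([255.7, 248.2], [237, 223, 39, 49, 1713])]
t [ 1.1 -1.2  2.5] a [0.0026 0.0021 0.0003]
```

View pics/w4.png

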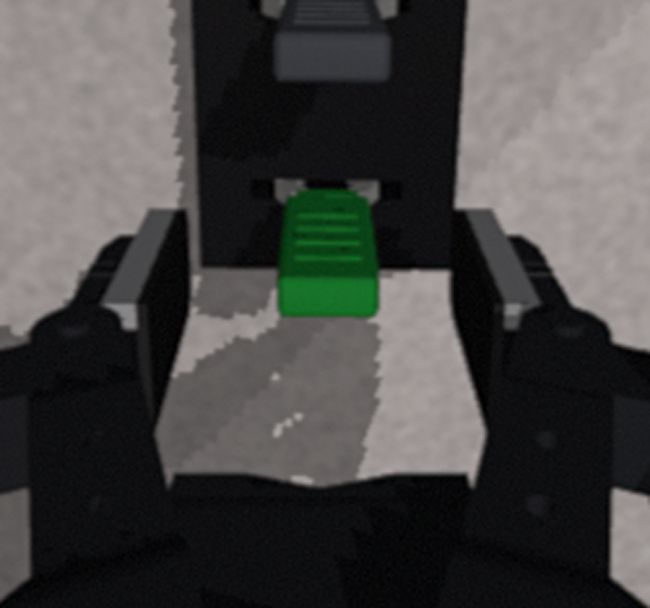

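Run:
```python
from h import *
s=state(); Q=R.from_rotvec(s['eef_rot'])
for u,v in((280,276),(378,276),(280,317),(378,317)):
    print(Q.inv().apply(onz('wrist',130+u/2.6,150+v/2.6,.08,s)-s['tcp_pos'])*1000)
```

```text
[ -6.09445828  -8.98800297 -27.52644164]
[  9.48699826  -9.01285301 -27.55845927]
[ -6.1902416   -1.59937668 -27.50689581]
[  9.64740119  -1.62586903 -27.53944309]
```

Run:
```python
from h import *
s2=state(); s1=dict(tcp_pos=np.array([0.48778726,0.34462162,0.20566063]),eef_rot=np.array([.315,-3.118,.001]))
print(cross(ray('wrist',247.1,137,s1),ray('wrist',256.5,271.7,s2)))
print(cross(ray('wrist',247.1,137,s1),ray('wrist',256.5,256.0,s2)), 'if top face were the ...')
# holder/clip arms on slot, in view 2: strip ends at z~0.03
for u,v in((200,268),(450,268)): print(onz('wrist',130+u/2.6,150+v/2.6,.023,s2))
for u in(275,380): print(onz('wrist',130+u/2.6,150+188/2.6,.03,s2))
```

```text
(array([0.49893296, 0.30771136, 0.06929573]), np.float64(0.0005168453884467098))
(array([0.4984811 , 0.30987332, 0.0506756 ]), np.float64(0.0008986632065655062)) if top face were the ...
[0.52508599 0.32878999 0.023     ]
[0.46689209 0.31683735 0.023     ]
[0.51158744 0.30211302 0.03      ]
[0.48886019 0.29744841 0.03      ]
```

Emit:
servo_tool([
  {"tx":1.5,"ty":0,"tz":4,"ax":0.002,"ay":0.002,"az":0},
  {"tx":1.5,"ty":0,"tz":5,"ax":0.002,"ay":0.002,"az":0},
  {"tx":1.5,"ty":0,"tz":5,"ax":0.002,"ay":0.002,"az":0},
  {"tx":1.5,"ty":0,"tz":5,"ax":0.002,"ay":0.002,"az":0},
])

```text
time_s: 8.02
tcp_pos: [0.499, 0.3025, 0.0452]
eef_rot: [0.315, -3.123, 0.002]
wrist_force: [-0.4, 0.5, 1.2]
opening: 0.05
```

Emit:
servo_tool([
  {"tx":0,"ty":0,"tz":0,"ax":0,"ay":0,"az":0},
  {"tx":0,"ty":0,"tz":0,"ax":0,"ay":0,"az":0},
  {"tx":0,"ty":0,"tz":0,"ax":0,"ay":0,"az":0},
  {"tx":0,"ty":0,"tz":0,"ax":0,"ay":0,"az":0},
  {"tx":0,"ty":0,"tz":0,"ax":0,"ay":0,"az":0},
  {"tx":0,"ty":0,"tz":0,"ax":0,"ay":0,"az":0},
  {"tx":0,"ty":0,"tz":0,"ax":0,"ay":0,"az":0},
], gripper=5)

```text
time_s: 8.6
tcp_pos: [0.4991, 0.3024, 0.0453]
eef_rot: [0.315, -3.123, 0.002]
wrist_force: [0.4, -0.0, -0.1]
opening: 0.0164
```

Emit:
servo_tool([
  {"tx":0,"ty":0,"tz":0,"ax":0,"ay":0,"az":0},
  {"tx":0,"ty":0,"tz":0,"ax":0,"ay":0,"az":0},
  {"tx":0,"ty":0,"tz":-2,"ax":0,"ay":0,"az":0},
  {"tx":0,"ty":0,"tz":-6,"ax":0,"ay":0,"az":0},
  {"tx":0,"ty":0,"tz":-12,"ax":0,"ay":0,"az":0},
  {"tx":0,"ty":0,"tz":-20,"ax":0,"ay":0,"az":0},
  {"tx":0,"ty":0,"tz":-35,"ax":0,"ay":0,"az":0},
  {"tx":0,"ty":0,"tz":-60,"ax":0,"ay":0,"az":0},
  {"tx":0,"ty":0,"tz":-90,"ax":0,"ay":0,"az":0},
  {"tx":0,"ty":0,"tz":-120,"ax":0,"ay":0,"az":0},
  {"tx":0,"ty":0,"tz":-140,"ax":0,"ay":0,"az":0},
  {"tx":0,"ty":0,"tz":-140,"ax":0,"ay":0,"az":0},
  {"tx":0,"ty":0,"tz":-140,"ax":0,"ay":0,"az":0},
])

```text
time_s: 9.68
tcp_pos: [0.5, 0.3031, 0.1876]
eef_rot: [-0.315, 3.126, 0.002]
wrist_force: [-0.5, -0.2, -0.8]
opening: 0.0167
```

Run:
```python
from h import *
s=state(); print(s['time_s'],s['tcp_pos'],s['wrist_force'],s['opening'])
w=save('wrist','w5.png')[150:384,130:380]; a=cv2.resize(w,None,fx=2.2,fy=2.2)
t=capture('side'); cv2.imwrite('pics/raw_s5.png',t[:,:,::-1]); b=cv2.resize(t[60:260,120:340],None,fx=2.2,fy=2.2)
h=max(a.shape[0],b.shape[0]); pad=lambda i:cv2.copyMakeBorder(i,0,h-i.shape[0],0,0,0)
o=np.hstack([pad(a),pad(b)]); o=cv2.resize(o,(800,int(o.shape[0]*800/o.shape[1])));cv2.imwrite('pics/c5.png',o[:,:,::-1])
print(blobs(cv2.imread('pics/raw_w5.png')[:,:,::-1],(45,120,40),(75,255,255),40))
```

```text
9.6833 [0.49998476 0.30314619 0.18762018] [-0.54357811 -0.22522908 -0.75473068] 0.016691523599552237
[([250.4, 257.4], [233, 229, 40, 52, 1512])]
```

View pics/c5.png

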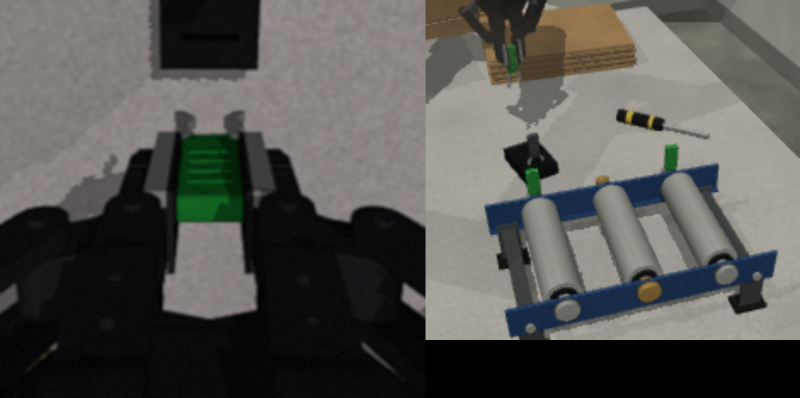

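Clip is held straight and centred, and the axle head sits against the rail (right panel, (648,292)). Now go near the groove and look.

Run:
```python
from h import *
go((0.5713,0.115,0.195),175.05)
```

```text
t [ -33.3 -198.2  -10.3] a [-0.0017 -0.0038  0.2874]
```

Emit:
servo_tool([
  {"tx":-4,"ty":-25,"tz":-5,"ax":0,"ay":0,"az":0.03},
  {"tx":-9,"ty":-50,"tz":-10,"ax":0,"ay":0,"az":0.08},
  {"tx":-14,"ty":-80,"tz":-10,"ax":0,"ay":0,"az":0.13},
  {"tx":-19,"ty":-110,"tz":-10,"ax":0,"ay":0,"az":0.18},
  {"tx":-24,"ty":-140,"tz":-10,"ax":0,"ay":0,"az":0.23},
  {"tx":-29,"ty":-170,"tz":-10,"ax":0,"ay":0,"az":0.28},
  {"tx":-32,"ty":-190,"tz":-10,"ax":-0.0017,"ay":-0.003,"az":0.287},
  {"tx":-33,"ty":-198,"tz":-10,"ax":-0.0017,"ay":-0.003,"az":0.287},
  {"tx":-33,"ty":-198,"tz":-10,"ax":-0.0017,"ay":-0.003,"az":0.287},
  {"tx":-33,"ty":-198,"tz":-10,"ax":-0.0017,"ay":-0.003,"az":0.287},
  {"tx":-33,"ty":-198,"tz":-10,"ax":-0.0017,"ay":-0.003,"az":0.287},
])

```text
time_s: 10.7
tcp_pos: [0.5709, 0.116, 0.1947]
eef_rot: [-0.134, -3.138, 0.0]
wrist_force: [-0.1, -0.5, -0.3]
opening: 0.0168
```

Run:
```python
from h import *
s=state(); print(s['time_s'],s['tcp_pos'].tolist(),s['eef_rot'].tolist(),s['wrist_force'],s['opening'])
im=save('wrist','w6.png',(100,50,400,280),2.6)
print('brass',blobs(im,(12,90,40),(30,255,255),20)); print('green',blobs(im,(45,120,40),(75,255,255),40))
```

```text
10.7 [0.5709360524385974, 0.1160174525804927, 0.1947271907391374] [-0.13357211041873238, -3.1380140173725266, 3.284326040874689e-05] [-0.14257911 -0.46992871 -0.27003753] 0.016770339306056547
brass [([252.0, 114.9], [240, 110, 25, 11, 267]), ([252.1, 145.9], [241, 131, 24, 31, 667]), ([133.6, 328.8], [128, 324, 12, 11, 60]), ([158.7, 355.9], [153, 351, 12, 11, 57])]
green [([109.0, 144.8], [86, 137, 48, 17, 621]), ([399.0, 145.0], [372, 137, 46, 17, 467]), ([252.1, 256.1], [233, 229, 40, 52, 1759])]
```

View pics/w6.png

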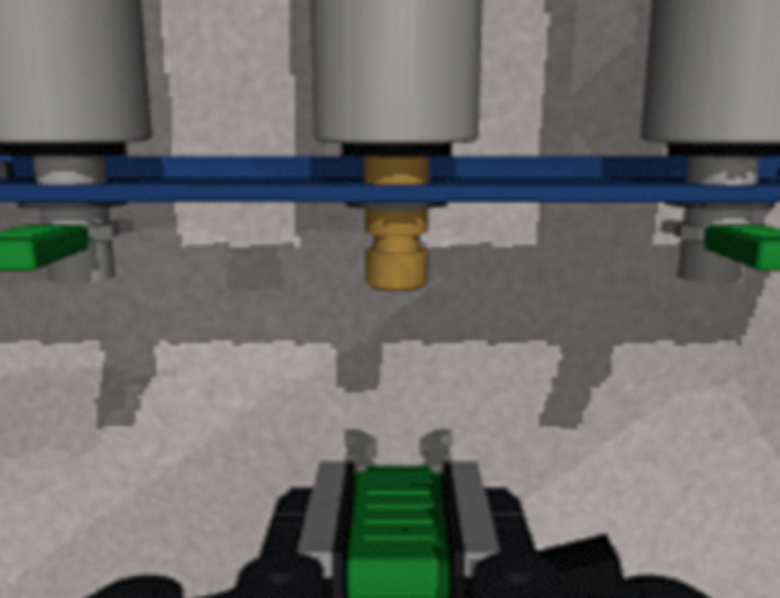

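Run:
```python
from h import *
s=dict(tcp_pos=np.array([0.57093605,0.11601745,0.19472719]),eef_rot=np.array([-0.13357211,-3.13801402,3.28e-5]))
im=cv2.imread('pics/raw_w6.png')[:,:,::-1]
for r in range(126,166): print(r,im[r,248:257].mean(0).round().astype(int),end=' | ')
print()
Q=R.from_rotvec(s['eef_rot'])
for r in(137,139.5,140.5,145.5,146.5,160,161,162):
    p=onz('wrist',252.3,r,.095,s); print(r,np.round(p,4),np.round(Q.inv().apply(p-s['tcp_pos'])*1000,1))
m=cv2.inRange(cv2.cvtColor(im,cv2.COLOR_RGB2HSV),(12,90,40),(30,255,255))
for r in range(130,163): x=np.where(m[r])[0]; print(r,x.min(),x.max(),end='; ')
```

```text
126 [25 53 97] | 127 [31 44 70] | 128 [56 57 62] | 129 [62 63 64] | 130 [70 63 56] | 131 [86 67 39] | 132 [96 73 33] | 133 [98 75 35] | 134 [96 74 34] | 135 [105  80  37] | 136 [136 104  50] | 137 [147 113  54] | 138 [149 114  55] | 139 [144 111  54] | 140 [134 103  49] | 141 [146 111  53] | 142 [153 117  57] | 143 [153 117  57] | 144 [153 117  56] | 145 [153 117  57] | 146 [149 114  55] | 147 [135 103  49] | 148 [143 109  53] | 149 [148 113  54] | 150 [148 114  55] | 151 [148 113  55] | 152 [149 114  55] | 153 [149 114  55] | 154 [149 114  55] | 155 [150 115  56] | 156 [150 114  55] | 157 [151 115  56] | 158 [151 115  56] | 159 [150 114  55] | 160 [131  99  45] | 161 [102  80  50] | 162 [101  93  86] | 163 [106 102 101] | 164 [107 103 102] | 165 [108 104 103] | 
137 [0.5675 0.0733 0.095 ] [ -0.2 -42.8  99.7]
139.5 [0.5676 0.0753 0.095 ] [ -0.2 -40.9  99.7]
140.5 [0.5677 0.0761 0.095 ] [ -0.2 -40.1  99.7]
145.5 [0.568  0.0799 0.095 ] [ -0.2 -36.2  99.7]
146.5 [0.5681 0.0807 0.095 ] [ -0.2 -35.4  99.7]
160 [0.569  0.0915 0.095 ] [ -0.2 -24.6  99.7]
161 [0.5691 0.0923 0.095 ] [ -0.2 -23.8  99.7]
162 [0.5691 0.0931 0.095 ] [ -0.2 -23.   99.7]Traceback (most recent call last):
  File "<stdin>", line 10, in <module>
    return umr_minimum(a, axis, None, out, keepdims, initial, where)
ValueError: zero-size array to reduction operation minimum which has no identity
```

The crop shows the groove at rows 235–250 (picture rows about 140–147), so its centre is near y = 0.078, and the collar ends at y = 0.092. I'll come down about 3 mm inboard of that and feel outward.

Run:
```python
from h import *
go((0.5678,0.075,0.150),175.05)
```

```text
t [ -0.3 -41.4  44.9] a [ 0.0002 -0.0004  0.0017]
```

Emit:
servo_tool([
  {"tx":0,"ty":-15,"tz":0,"ax":0,"ay":0,"az":0},
  {"tx":0,"ty":-30,"tz":10,"ax":0,"ay":0,"az":0},
  {"tx":0,"ty":-38,"tz":25,"ax":0,"ay":0,"az":0},
  {"tx":0,"ty":-41,"tz":38,"ax":0,"ay":0,"az":0},
  {"tx":0,"ty":-41,"tz":44,"ax":0,"ay":0,"az":0},
  {"tx":0,"ty":-41,"tz":44,"ax":0,"ay":0,"az":0},
  {"tx":0,"ty":-41,"tz":44,"ax":0,"ay":0,"az":0},
  {"tx":0,"ty":-41,"tz":44,"ax":0,"ay":0,"az":0},
])

```text
time_s: 11.42
tcp_pos: [0.5682, 0.0749, 0.1522]
eef_rot: [0.134, 3.137, 0.001]
wrist_force: [0.6, -0.1, 1.0]
opening: 0.0167
```

Emit:
servo_tool([
  {"tx":0,"ty":0,"tz":2,"ax":0,"ay":0,"az":0},
  {"tx":0,"ty":0,"tz":4,"ax":0,"ay":0,"az":0},
  {"tx":0,"ty":0,"tz":6,"ax":0,"ay":0,"az":0},
  {"tx":0,"ty":0,"tz":8,"ax":0,"ay":0,"az":0},
  {"tx":0,"ty":0,"tz":10,"ax":0,"ay":0,"az":0},
  {"tx":0,"ty":0,"tz":12,"ax":0,"ay":0,"az":0},
  {"tx":0,"ty":0,"tz":12,"ax":0,"ay":0,"az":0},
  {"tx":0,"ty":0,"tz":12,"ax":0,"ay":0,"az":0},
])

```text
time_s: 12.08
tcp_pos: [0.5678, 0.0743, 0.1391]
eef_rot: [-0.135, -3.139, -0.0]
wrist_force: [-0.5, -0.4, -0.5]
opening: 0.0167
```

Emit:
servo_tool([
  {"tx":0,"ty":0,"tz":1,"ax":0,"ay":0,"az":0},
  {"tx":0,"ty":0,"tz":2,"ax":0,"ay":0,"az":0},
  {"tx":0,"ty":0,"tz":3,"ax":0,"ay":0,"az":0},
  {"tx":0,"ty":0,"tz":3,"ax":0,"ay":0,"az":0},
  {"tx":0,"ty":0,"tz":3,"ax":0,"ay":0,"az":0},
])

```text
time_s: 12.5
tcp_pos: [0.5678, 0.0744, 0.1363]
eef_rot: [0.135, 3.139, 0.0]
wrist_force: [0.2, -1.1, 0.5]
opening: 0.0166
```

Emit:
servo_tool([
  {"tx":0,"ty":0,"tz":1,"ax":0,"ay":0,"az":0},
  {"tx":0,"ty":0,"tz":2,"ax":0,"ay":0,"az":0},
  {"tx":0,"ty":0,"tz":3,"ax":0,"ay":0,"az":0},
  {"tx":0,"ty":0,"tz":3,"ax":0,"ay":0,"az":0},
])

```text
time_s: 12.83
tcp_pos: [0.5677, 0.0744, 0.133]
eef_rot: [-0.135, -3.138, -0.0]
wrist_force: [-0.8, 0.1, 1.1]
opening: 0.0166
```

Emit:
servo_tool([
  {"tx":0,"ty":0,"tz":1,"ax":0,"ay":0,"az":0},
  {"tx":0,"ty":0,"tz":2,"ax":0,"ay":0,"az":0},
  {"tx":0,"ty":0,"tz":2,"ax":0,"ay":0,"az":0},
])

```text
time_s: 13.08
tcp_pos: [0.5677, 0.0744, 0.131]
eef_rot: [-0.135, -3.139, -0.0]
wrist_force: [0.1, -0.0, -0.7]
opening: 0.0166
```

Emit:
servo_tool([
  {"tx":0,"ty":0,"tz":1,"ax":0,"ay":0,"az":0},
  {"tx":0,"ty":0,"tz":1,"ax":0,"ay":0,"az":0},
  {"tx":0,"ty":0,"tz":1,"ax":0,"ay":0,"az":0},
])

```text
time_s: 13.33
tcp_pos: [0.5678, 0.0744, 0.1303]
eef_rot: [0.135, 3.139, 0.0]
wrist_force: [-0.3, 0.1, -0.3]
opening: 0.0168
```

Emit:
servo_tool([
  {"tx":0,"ty":0,"tz":1,"ax":0,"ay":0,"az":0},
  {"tx":0,"ty":0,"tz":1,"ax":0,"ay":0,"az":0},
])

```text
time_s: 13.5
tcp_pos: [0.5678, 0.0744, 0.1291]
eef_rot: [0.135, 3.139, 0.0]
wrist_force: [0.5, -0.4, -0.5]
opening: 0.017
```

Emit:
servo_tool([
  {"tx":0,"ty":0,"tz":1,"ax":0,"ay":0,"az":0},
  {"tx":0,"ty":0,"tz":1,"ax":0,"ay":0,"az":0},
])

```text
time_s: 13.67
tcp_pos: [0.5679, 0.0744, 0.1284]
eef_rot: [0.135, 3.138, 0.0]
wrist_force: [-0.3, 0.1, 1.3]
opening: 0.0167
```

Emit:
servo_tool([
  {"tx":0,"ty":0,"tz":1,"ax":0,"ay":0,"az":0},
  {"tx":0,"ty":0,"tz":1,"ax":0,"ay":0,"az":0},
])

```text
time_s: 13.83
tcp_pos: [0.5681, 0.0744, 0.1278]
eef_rot: [0.135, 3.138, 0.0]
wrist_force: [-1.1, 0.6, 2.6]
opening: 0.0167
```

Emit:
servo_tool([
  {"tx":0,"ty":0,"tz":0.7,"ax":0,"ay":0,"az":0},
  {"tx":0,"ty":0,"tz":0.7,"ax":0,"ay":0,"az":0},
])

```text
time_s: 14.0
tcp_pos: [0.5682, 0.0744, 0.1273]
eef_rot: [0.135, 3.137, 0.001]
wrist_force: [-0.2, 0.3, 5.0]
opening: 0.0164
```

Emit:
servo_tool([
  {"tx":0,"ty":0.3,"tz":0,"ax":0,"ay":0,"az":0},
  {"tx":0,"ty":0.7,"tz":0,"ax":0,"ay":0,"az":0},
  {"tx":0,"ty":1,"tz":0,"ax":0,"ay":0,"az":0},
  {"tx":0,"ty":1,"tz":0,"ax":0,"ay":0,"az":0},
])

```text
time_s: 14.33
tcp_pos: [0.5681, 0.0753, 0.1269]
eef_rot: [0.135, 3.138, 0.0]
wrist_force: [0.3, -1.0, 4.5]
opening: 0.0169
```

Emit:
servo_tool([
  {"tx":0,"ty":0.3,"tz":0,"ax":0,"ay":0,"az":0},
  {"tx":0,"ty":0.7,"tz":0,"ax":0,"ay":0,"az":0},
  {"tx":0,"ty":1,"tz":0,"ax":0,"ay":0,"az":0},
  {"tx":0,"ty":1,"tz":0,"ax":0,"ay":0,"az":0},
])

```text
time_s: 14.67
tcp_pos: [0.568, 0.0764, 0.1266]
eef_rot: [0.135, 3.138, 0.0]
wrist_force: [-0.1, -1.4, 4.1]
opening: 0.0168
```

Emit:
servo_tool([
  {"tx":0,"ty":0.3,"tz":0,"ax":0,"ay":0,"az":0},
  {"tx":0,"ty":0.7,"tz":0,"ax":0,"ay":0,"az":0},
  {"tx":0,"ty":0.7,"tz":0,"ax":0,"ay":0,"az":0},
])

```text
time_s: 14.92
tcp_pos: [0.5675, 0.0774, 0.1254]
eef_rot: [-0.135, -3.137, -0.001]
wrist_force: [-0.2, 0.8, -0.9]
opening: 0.0164
```

Drop found at y ≈ 0.0772 (force went to zero, z falling). Moving 0.5 mm on toward the groove centre and pressing gently.

Emit:
servo_tool([
  {"tx":0,"ty":0.5,"tz":0,"ax":0,"ay":0,"az":0},
  {"tx":0,"ty":0.5,"tz":1,"ax":0,"ay":0,"az":0},
  {"tx":0,"ty":0.5,"tz":1,"ax":0,"ay":0,"az":0},
  {"tx":0,"ty":0.5,"tz":1,"ax":0,"ay":0,"az":0},
])

```text
time_s: 15.25
tcp_pos: [0.5679, 0.0776, 0.1252]
eef_rot: [-0.135, -3.138, -0.0]
wrist_force: [0.3, 0.2, 0.6]
opening: 0.0162
```

Emit:
servo_tool([
  {"tx":0,"ty":0,"tz":0.5,"ax":0,"ay":0,"az":0},
  {"tx":0,"ty":0,"tz":1,"ax":0,"ay":0,"az":0},
  {"tx":0,"ty":0,"tz":1,"ax":0,"ay":0,"az":0},
])

```text
time_s: 15.5
tcp_pos: [0.5681, 0.0776, 0.1245]
eef_rot: [0.135, 3.139, 0.0]
wrist_force: [-0.7, 0.2, 0.1]
opening: 0.0168
```

Emit:
servo_tool([
  {"tx":0,"ty":0,"tz":0.5,"ax":0,"ay":0,"az":0},
  {"tx":0,"ty":0,"tz":1,"ax":0,"ay":0,"az":0},
  {"tx":0,"ty":0,"tz":1,"ax":0,"ay":0,"az":0},
])

```text
time_s: 15.75
tcp_pos: [0.5682, 0.0776, 0.124]
eef_rot: [0.135, 3.138, 0.0]
wrist_force: [-0.4, 0.5, 1.8]
opening: 0.017
```

Emit:
servo_tool([
  {"tx":0,"ty":0,"tz":0.5,"ax":0,"ay":0,"az":0},
  {"tx":0,"ty":0,"tz":1,"ax":0,"ay":0,"az":0},
  {"tx":0,"ty":0,"tz":1,"ax":0,"ay":0,"az":0},
])

```text
time_s: 16.0
tcp_pos: [0.5685, 0.0776, 0.1234]
eef_rot: [0.135, 3.137, 0.001]
wrist_force: [-1.0, -1.2, 5.0]
opening: 0.0167
```

Emit:
servo_tool([
  {"tx":0,"ty":0,"tz":0.5,"ax":0,"ay":0,"az":0},
  {"tx":0,"ty":0,"tz":1,"ax":0,"ay":0,"az":0},
  {"tx":0,"ty":0,"tz":1,"ax":0,"ay":0,"az":0},
])

```text
time_s: 16.25
tcp_pos: [0.5685, 0.0776, 0.1225]
eef_rot: [0.135, 3.137, 0.001]
wrist_force: [-1.7, -0.1, 5.1]
opening: 0.0167
```

Emit:
servo_tool([
  {"tx":0,"ty":0,"tz":0.5,"ax":0,"ay":0,"az":0},
  {"tx":0,"ty":0,"tz":1,"ax":0,"ay":0,"az":0},
  {"tx":0,"ty":0,"tz":1,"ax":0,"ay":0,"az":0},
])

```text
time_s: 16.5
tcp_pos: [0.5685, 0.0776, 0.1215]
eef_rot: [0.135, 3.137, 0.001]
wrist_force: [-1.3, -0.2, 5.8]
opening: 0.0167
```

Emit:
servo_tool([
  {"tx":0.3,"ty":0,"tz":0.5,"ax":0,"ay":0,"az":0},
  {"tx":0.3,"ty":0,"tz":1,"ax":0,"ay":0,"az":0},
  {"tx":0.3,"ty":0,"tz":1,"ax":0,"ay":0,"az":0},
])

```text
time_s: 16.75
tcp_pos: [0.5683, 0.0776, 0.1206]
eef_rot: [0.135, 3.137, 0.001]
wrist_force: [-1.3, -0.3, 5.4]
opening: 0.0164
```

Emit:
servo_tool([
  {"tx":0,"ty":0,"tz":0.5,"ax":0,"ay":0,"az":0},
  {"tx":0,"ty":0,"tz":1,"ax":0,"ay":0,"az":0},
  {"tx":0,"ty":0,"tz":1,"ax":0,"ay":0,"az":0},
])

```text
time_s: 17.0
tcp_pos: [0.5681, 0.0776, 0.1191]
eef_rot: [0.135, 3.137, 0.001]
wrist_force: [0.3, 0.2, 3.7]
opening: 0.0164
```

Emit:
servo_tool([
  {"tx":0,"ty":0,"tz":0.5,"ax":0,"ay":0,"az":0},
  {"tx":0,"ty":0,"tz":1,"ax":0,"ay":0,"az":0},
  {"tx":0,"ty":0,"tz":1,"ax":0,"ay":0,"az":0},
])

```text
time_s: 17.25
tcp_pos: [0.5679, 0.0778, 0.1172]
eef_rot: [0.135, 3.138, 0.001]
wrist_force: [1.8, 0.6, 1.6]
opening: 0.0165
```

Emit:
servo_tool([
  {"tx":0,"ty":0,"tz":0.5,"ax":0,"ay":0,"az":0},
  {"tx":0,"ty":0,"tz":1,"ax":0,"ay":0,"az":0},
  {"tx":0,"ty":0,"tz":1,"ax":0,"ay":0,"az":0},
])

```text
time_s: 17.5
tcp_pos: [0.5677, 0.0776, 0.1159]
eef_rot: [-0.135, -3.138, -0.0]
wrist_force: [1.9, -0.8, -0.7]
opening: 0.0165
```

Emit:
servo_tool([
  {"tx":0,"ty":0,"tz":0.5,"ax":0,"ay":0,"az":0},
  {"tx":0,"ty":0,"tz":1,"ax":0,"ay":0,"az":0},
  {"tx":0,"ty":0,"tz":1,"ax":0,"ay":0,"az":0},
])

```text
time_s: 17.75
tcp_pos: [0.5676, 0.0775, 0.1151]
eef_rot: [-0.135, -3.138, 0.0]
wrist_force: [2.7, -0.3, -2.2]
opening: 0.0163
```

Emit:
servo_tool([
  {"tx":0,"ty":0,"tz":0.5,"ax":0,"ay":0,"az":0},
  {"tx":0,"ty":0,"tz":1,"ax":0,"ay":0,"az":0},
  {"tx":0,"ty":0,"tz":1,"ax":0,"ay":0,"az":0},
])

```text
time_s: 18.0
tcp_pos: [0.5677, 0.0776, 0.1141]
eef_rot: [-0.135, -3.138, -0.0]
wrist_force: [2.0, -0.8, -2.6]
opening: 0.0165
```

Emit:
servo_tool([
  {"tx":-0.3,"ty":0,"tz":0.5,"ax":0,"ay":0,"az":0},
  {"tx":-0.3,"ty":0,"tz":1,"ax":0,"ay":0,"az":0},
  {"tx":-0.3,"ty":0,"tz":1,"ax":0,"ay":0,"az":0},
])

```text
time_s: 18.25
tcp_pos: [0.5678, 0.0776, 0.1131]
eef_rot: [-0.135, -3.138, -0.0]
wrist_force: [1.6, -0.2, -3.2]
opening: 0.0167
```

Emit:
servo_tool([
  {"tx":0,"ty":0,"tz":0.5,"ax":0,"ay":0,"az":0},
  {"tx":0,"ty":0,"tz":1,"ax":0,"ay":0,"az":0},
  {"tx":0,"ty":0,"tz":1,"ax":0,"ay":0,"az":0},
])

```text
time_s: 18.5
tcp_pos: [0.5679, 0.0776, 0.1123]
eef_rot: [-0.135, -3.138, -0.0]
wrist_force: [0.8, 1.4, -3.1]
opening: 0.0165
```

Emit:
servo_tool([
  {"tx":0,"ty":0,"tz":0.5,"ax":0,"ay":0,"az":0},
  {"tx":0,"ty":0,"tz":1,"ax":0,"ay":0,"az":0},
  {"tx":0,"ty":0,"tz":1,"ax":0,"ay":0,"az":0},
])

```text
time_s: 18.75
tcp_pos: [0.568, 0.0776, 0.1115]
eef_rot: [-0.135, -3.139, -0.0]
wrist_force: [1.2, -0.2, -2.8]
opening: 0.0166
```

Emit:
servo_tool([
  {"tx":0,"ty":0,"tz":0.5,"ax":0,"ay":0,"az":0},
  {"tx":0,"ty":0,"tz":1,"ax":0,"ay":0,"az":0},
  {"tx":0,"ty":0,"tz":1,"ax":0,"ay":0,"az":0},
])

```text
time_s: 19.0
tcp_pos: [0.5681, 0.0776, 0.1108]
eef_rot: [0.135, 3.138, 0.0]
wrist_force: [-1.1, -0.7, -0.9]
opening: 0.0167
```

Emit:
servo_tool([
  {"tx":0,"ty":0,"tz":0.5,"ax":0,"ay":0,"az":0},
  {"tx":0,"ty":0,"tz":1,"ax":0,"ay":0,"az":0},
  {"tx":0,"ty":0,"tz":1,"ax":0,"ay":0,"az":0},
])

```text
time_s: 19.25
tcp_pos: [0.5683, 0.0776, 0.11]
eef_rot: [0.135, 3.138, 0.0]
wrist_force: [0.0, 0.5, 1.0]
opening: 0.0167
```

Emit:
servo_tool([
  {"tx":0,"ty":0,"tz":0.5,"ax":0,"ay":0,"az":0},
  {"tx":0,"ty":0,"tz":1,"ax":0,"ay":0,"az":0},
  {"tx":0,"ty":0,"tz":1,"ax":0,"ay":0,"az":0},
])

```text
time_s: 19.5
tcp_pos: [0.5684, 0.0776, 0.1097]
eef_rot: [0.135, 3.137, 0.0]
wrist_force: [-1.5, -0.4, 6.3]
opening: 0.0166
```

Emit:
servo_tool([
  {"tx":0,"ty":0,"tz":0.6,"ax":0,"ay":0,"az":0},
  {"tx":0,"ty":0,"tz":0.6,"ax":0,"ay":0,"az":0},
  {"tx":0,"ty":0,"tz":0.6,"ax":0,"ay":0,"az":0},
])

```text
time_s: 19.75
tcp_pos: [0.5684, 0.0776, 0.1097]
eef_rot: [0.134, 3.137, 0.001]
wrist_force: [-3.1, -0.6, 7.6]
opening: 0.0166
```

Emit:
servo_tool([
  {"tx":0,"ty":0,"tz":-1.5,"ax":0,"ay":0,"az":0},
  {"tx":0,"ty":0,"tz":-1.5,"ax":0,"ay":0,"az":0},
])

```text
time_s: 19.92
tcp_pos: [0.5683, 0.0777, 0.1099]
eef_rot: [0.135, 3.138, 0.001]
wrist_force: [-0.4, 0.9, 2.7]
opening: 0.0168
```

Emit:
servo_tool([
  {"tx":0,"ty":0,"tz":0,"ax":0,"ay":0,"az":0},
  {"tx":0,"ty":0,"tz":0,"ax":0,"ay":0,"az":0},
  {"tx":0,"ty":0,"tz":0,"ax":0,"ay":0,"az":0},
  {"tx":0,"ty":0,"tz":0,"ax":0,"ay":0,"az":0},
  {"tx":0,"ty":0,"tz":0,"ax":0,"ay":0,"az":0},
  {"tx":0,"ty":0,"tz":-5,"ax":0,"ay":0,"az":0},
  {"tx":0,"ty":0,"tz":-20,"ax":0,"ay":0,"az":0},
  {"tx":0,"ty":0,"tz":-50,"ax":0,"ay":0,"az":0},
  {"tx":0,"ty":15,"tz":-80,"ax":0,"ay":0,"az":0},
  {"tx":0,"ty":40,"tz":-86,"ax":0,"ay":0,"az":0},
  {"tx":0,"ty":40,"tz":-86,"ax":0,"ay":0,"az":0},
  {"tx":0,"ty":40,"tz":-86,"ax":0,"ay":0,"az":0},
  {"tx":0,"ty":40,"tz":-86,"ax":0,"ay":0,"az":0},
], gripper=45)

```text
time_s: 21.0
tcp_pos: [0.5713, 0.1173, 0.1952]
eef_rot: [-0.135, -3.138, 0.0]
wrist_force: [0.1, 0.1, -0.2]
opening: 0.0449
```

Run:
```python
from h import *
s=state(); print(s['time_s'],s['tcp_pos'].tolist(),s['wrist_force'],s['opening'])
w=save('wrist','w7.png')[50:280,70:430]
t=capture('side'); cv2.imwrite('pics/raw_s7.png',t[:,:,::-1]); b=t[90:280,140:330]
a=cv2.resize(w,None,fx=1.3,fy=1.3); b=cv2.resize(b,(299,299)); o=np.hstack([a,b]); cv2.imwrite('pics/c7.png',o[:,:,::-1])
print('green wrist',blobs(cv2.imread('pics/raw_w7.png')[:,:,::-1],(45,120,40),(75,255,255),40))
for lo in('green',):
  for x in blobs(t,(45,120,40),(75,255,255),12): print(x)
T=capture('top'); print('top',[x for x in blobs(T,(45,120,40),(75,255,255),12) if x[0][0]<420],blobs(T[180:220,290:330],(12,110,70),(28,255,255),5))
```

```text
21.0 [0.5713030961589631, 0.1172935924364541, 0.19522217611669235] [ 0.10213971  0.0640248  -0.15257508] 0.0448853733928586
green wrist [([109.5, 142.8], [87, 135, 47, 17, 623]), ([399.7, 143.0], [374, 135, 45, 17, 457]), ([252.4, 146.3], [240, 138, 26, 18, 425])]
([264.0, 152.2], [261, 145, 7, 16, 102])
([224.0, 158.9], [221, 151, 7, 16, 105])
([182.7, 166.0], [178, 158, 10, 17, 121])
([302.6, 328.9], [286, 310, 34, 41, 968])
([241.0, 353.4], [223, 333, 37, 44, 1083])
top [([216.0, 146.2], [214, 141, 5, 12, 46]), ([210.6, 189.1], [208, 185, 6, 10, 45]), ([390.8, 196.2], [379, 185, 25, 24, 397]), ([207.2, 233.8], [205, 230, 6, 9, 44]), ([394.6, 244.4], [383, 233, 24, 24, 416])] [([9.7, 18.7], [8, 15, 4, 8, 27]), ([15.9, 18.6], [15, 14, 3, 11, 27])]
```

View pics/c7.png

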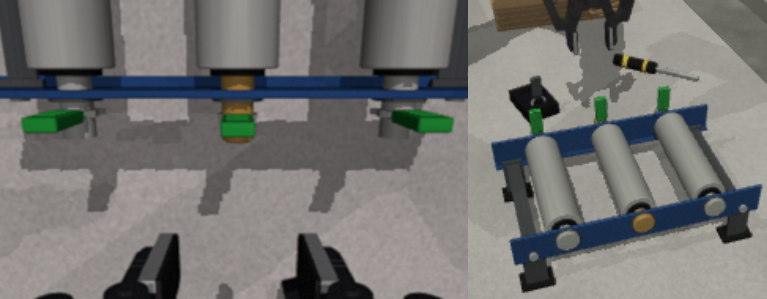

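```bash
python3 -c "
from h import *
print(finish_job(), state()['wrist_force'])"
```

```text
the job is handed in; nothing more can be done
the job is handed in; nothing more can be done
```

I pushed the axle fully home, snapped the green-tabbed clip down over its groove and released it, then handed the job in at about 21 s of the 72 s allowed.

- **Axle:** It slid home against about 5 N and met a dead stop. I pressed to about 26 N there to be sure. In the last top view the head had not moved since.
- **Groove:** I touched down on the full shaft with 5 N and slid outward. The clip dropped in at y ≈ 0.0774 m, which agrees with the camera estimate of about 0.078 m.
- **Snap:** The clip needed at most about 6 N to go on, then pulled itself down with about 3 N. It stopped dead at the predicted height, 18 mm below the shaft contact. The last press to confirm it was seated read 7.6 N, well under 20 N.
- **After letting go:** The side view shows its tab in line with the two pattern clips (row 158.9 against 159.1 expected), and the gripper is clear with no force on it. The grey clip and screwdriver were not touched. The peppers' image positions matched within about a pixel.

Two checks disagreed:
- **Tab width:** The gripper closed on the tab at 16.7 mm, not 18 mm.
- **Tab height:** In the holder, the camera put the tab 6–10 mm lower than its dimensions allow. I relied on feel for the height instead, and the contact and seating heights agreed with the given dimensions.

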